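# Close the reader's tray and start the run at the touch-free pad

### The job

The loading tray of the cassette reader has been left out: push it fully home with the fingertips, gripping nothing. Then start the run by pointing straight down at the middle of the round touch-free pad, the fingertips about three centimetres above its dark window and never touching it; hold there for at least two seconds and finish still pointing there, touching nothing. Neither touch nor point at the square pad, and leave the specimen cup and the dropper bottle where they are.

Things in the scene. Friction and masses are not known exactly. Their poses are not given: they have to be found in the camera images.
- reader: Compact white laboratory reader, fixed to the bench: a box 240 (x) by 260 (y) by 85 high with a thin red line round it. Origin: centre of its underside. Its -x face (front, towards the robot, 120 from the origin) has the slot of the loading tray. It stands at a different place and yaw each time (up to 0.2 rad).
- tray (a joint): The tray's slide, in m: 0 = fully home (hard stop), larger = further out of the reader along the reader's -x; starts 0.06 to 0.10 out. It has 2.5 N of dry friction and a little damping, no spring and no latch: it stays where it is left.
- tray_front (a point): Centre of the outer face of the tray's upright grey front plate, 40 above the bench. Plate 12 thick, 150 wide (reader's y), 15 to 65 above the bench; axes as the reader's: pushing along +x closes it. The flat tray with a low clear cassette behind it belongs to it. When home, this face is 132 in front of the reader's origin, the plate against the reader's front.
- round_pad: The round touch-free start pad: white puck, diameter 84, 32 high, with a round dark window; fixed to the bench. Origin: centre of its underside. It stands to the left or to the right of the reader's front, the square pad on the other side.
- round_window (a point): Middle of the round pad's dark window (diameter 50), 33.6 above the bench, z up. The pad reads fingertips held roughly 1 to 6 cm above it.
- square_pad: The other touch-free pad, not to be used: white square block 80 by 80, 32 high, with a square dark window; fixed to the bench. Origin: centre of its underside.
- square_window (a point): Middle of the square pad's dark window (48 by 48), 33.6 above the bench, z up. It reads a hand whose fingertips pass less than about 6 cm above its middle.
- specimen_cup: Loose bystander: translucent specimen cup with a red screw lid, diameter 62, 69 high. Origin: centre of its underside.
- dropper: Loose bystander: small white dropper bottle with a pointed nozzle, diameter 36, 92 high. Origin: centre of its underside.
There are look-alikes about, which are no part of the job. Leave any blue, orange or purple look-alike of the round_pad alone.

How it is judged:
By the outcome, as a careful person would: the job done as asked, in the order asked, and still so for the second after the job is handed in, with the robot touching nothing.
It also fails if it takes over 45 s, if anything falls off the work surface, if the arm or the gripper's body presses on something with over 40 N, if the wrist force passes 120 N, or if a joint passes its speed limit or range.

### The arm

A 7-joint arm with a two-finger parallel gripper is mounted at the origin on the work surface. World frame = base frame: x ahead of the robot, y to its left, z up, the work surface at z = 0. Lengths are in m, angles in degrees, forces in N, time in s.
With the tool pointing down it reaches from about 0.425 to 0.875 m from the base axis. Payload 4.7 kg.
Tool frame: the origin (TCP) lies between the finger pads, 19 mm behind the fingertips; this is the grasp point; z points along the fingers, y is the line along which they close (so a half turn about z gives the same grasp; the last joint's range is limited). The gripper opens to 87 mm and grips with 3 to 60 N. Pads are 19 mm wide; open, the fingers measure 117 mm over their backs; the gripper's body (75 mm by 190 mm) begins 51 mm behind the grasp point.
Start: joints at [-66.457, 18.392, -4.016, 83.108, 1.295, 78.541, -3.26], TCP at [0.251, 0.6, 0.241] pointing down, gripper open.
Joint ranges: [-163.93, 163.93], [-17.29, 119.83], [-79.2, 71.16], [3.27, 140.29], [-89.18, 269.18], [5.43, 117.66], [-154.24, 154.24]. Speed limits (degrees/s): [147.25, 147.25, 180, 180, 180, 180, 180].

### API

Orientations are given as [roll, pitch, yaw] about the fixed x, y, z axes, in that order (R = Rz(yaw) Ry(pitch) Rx(roll)).
In Python, from cell import get_obs, eyes, env gives the robot as it stands.
- The arm moves only by the tool servo_tool, never from a script. Its argument "series" is a list that holds one entry, the list of rows, each a list of 7 numbers: the shift along the tool's x, y, z in units of 300 mm (1.0 is 300 mm), then the turn, a rotation vector about the tool's x, y, z in units of pi rad (1.0 is pi rad), then the opening, from 0 (shut) to 1 (fully open). In form: [[[tx, ty, tz, wx, wy, wz, gripper], ...]]. A call has 1 to 12 rows; each row is the pose to reach, as a shift and turn from the pose commanded when the call began, along the tool's axes at that moment, turning the shorter way round; what a row does not reach only later rows make up. A row lasts 1/12 s, in which the tool goes at most 41.7 mm and 7.16 degrees, less where a joint would pass 70% of its speed; a pose out of reach is approached as far as the arm can. A call with a number of a shift or a turn outside -1 to 1 is refused whole. A call with a gripper value outside its range is refused whole. The fingers move at their own pace and stop on an object; "grip_force" is the grip in N (left out, the last holds). Time passes only in rows, so rows that repeat a pose let the fingers close. It gives the time, the measured TCP pose, the force, the opening and the grip force at its end, in the units of the state.
- get_obs(): the state, without advancing time (a new reading comes with each control period).
- eyes.read_camera(name): name is "scene" or "top" or "wrist"; returns a dict with "frame" (420x560x3 uint8, red, green, blue), "depth" (420x560 float32, m along the optical axis (not along the pixel's ray), 0 where there is no reading), "fx", "fy", "cx", "cy" (pixels), "origin" and "rotation" of the camera in the world; the wrist camera has in their place "mount" (4x4, takes a point from camera to tool coordinates, whose origin is the TCP and whose axes are the flange's). Camera axes: x right, y down, z forward; pixel columns grow to the right and rows downward; lengths in m; the calibration is good to about 2 mm. A picture is of the moment at which its call begins: read the wrist's pose just before it.
- env.sign_off(): hands the job in; it is judged then, once.
The state is a dict: "time_s": time; "qpos": joint angles; "joint_velocities": joint speeds; "effort": joint torques, N m; "tool_pos": TCP position; "tool_rot": TCP orientation; "force": force on the tool from outside, world axes, zero at the start; "wrist_torque": the same for the moment, N m; "grip_width": finger opening in m; "grasp_force": force on a finger pad.
Only numpy, scipy, OpenCV 4.12 (cv2) and the standard library are available. Lean on these libraries where they do the work, as an engineer would, in place of code of your own. Each camera call takes 0.05 s, during which the arm holds its last target. There are 200 camera calls.

## Working session

There is one attempt and no reset: what is moved stays moved. The work goes in short steps, Python scripts to look and compute and a tool call to move; the robot and the scene stay as the last step left them, time stands still between calls to the robot, and variables do not carry over. Pictures are saved under pics/ and viewed, at most 10 in all, crops included, and the job is handed in when it is done.

Besides the shell and the picture viewer there is one more tool, called after "Request:" as name(argument=value, ...) on one line, values as JSON. servo_tool: Moves the arm, as the interface text tells. Shifts and turns lie within -1 to 1; 1 stands for 300 mm of shift or pi rad of turn. Its arguments: {"type":"object","properties":{"series":{"type":"array"},"grip_force":{"type":"number"}},"required":["series"]}

```bash
mkdir -p pics; ls; cat > h.py <<'E'
import numpy as np, cv2
from cell import get_obs, eyes, env
def cam(n):
    c=eyes.read_camera(n); return c
def pts(c):
    h,w=c['depth'].shape; u,v=np.meshgrid(np.arange(w),np.arange(h)); d=c['depth']
    p=np.stack([(u-c['cx'])/c['fx']*d,(v-c['cy'])/c['fy']*d,d],-1)
    return p@np.array(c['rotation']).T+np.array(c['origin'])
def ray(c,u,v,z):
    r=np.array(c['rotation'])@np.array([(u-c['cx'])/c['fx'],(v-c['cy'])/c['fy'],1.]); o=np.array(c['origin'])
    return o+r*(z-o[2])/r[2]
E
python3 - <<'E'
from h import *
for n in('top','scene'):
    c=cam(n); cv2.imwrite(f'pics/{n}0.png',c['frame'][...,::-1]); np.savez(f'{n}0.npz',**{k:v for k,v in c.items()})
    print(n,c['origin'],np.round(c['rotation'],3).tolist(),c['fx'])
o=get_obs();print(o['tool_pos'],o['tool_rot'],o['time_s'])
E
```

```text
pics
top [ 0.44716718 -0.02999063  1.32419412] [-176.121, -0.256, -88.333] 461.1723152032443
scene [1.30150585 0.13029484 1.02484103] [-141.273, -0.983, 101.746] 491.20777162695174
[0.25104711 0.59905072 0.24028113] [-1.79901390e+02  5.69023738e-03  1.57269524e+02] 0.1
```

View pics/top0.png

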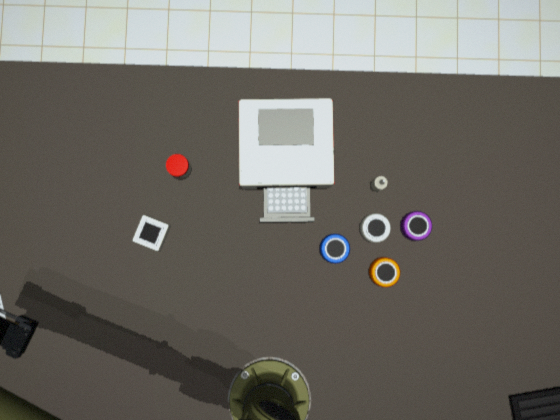

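View pics/scene0.png

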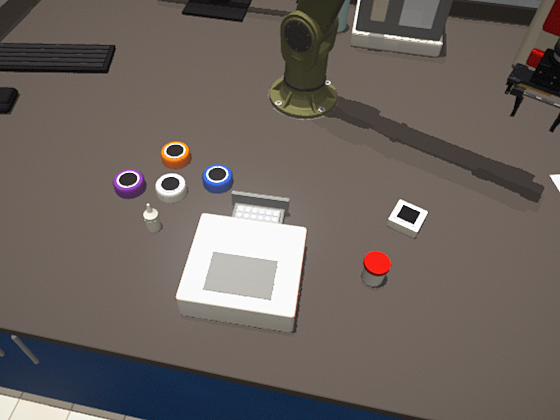

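The top view shows the reader at (286,142) with its tray front at (287,220). The candidates for the round pad are white (376,228), blue (335,249), orange (385,272) and purple (417,226), and the square pad is at (151,233). I choose the white one. The cup is at (177,166) and the dropper at (380,183).

```bash
cat >> h.py <<'E'
from scipy.spatial.transform import Rotation as Ro
_cam=cam
def cam(n):
    c=dict(_cam(n))
    if 'origin' in c: c['rotation']=Ro.from_euler('xyz',c['rotation'],degrees=True).as_matrix()
    return c
E
python3 - <<'E'
from h import *
c=cam('top'); P=pts(c); f=c['frame'].astype(int); hsv=cv2.cvtColor(c['frame'],cv2.COLOR_RGB2HSV)
print('bench z',P[300,450],P[100,450])
def blob(m,u,v,r):
    k=np.zeros(m.shape,bool);k[v-r:v+r+1,u-r:u+r+1]=1
    n,l,s,ce=cv2.connectedComponentsWithStats((m&k).astype(np.uint8)); i=1+np.argmax(s[1:,4]); return ce[i],s[i,4],l==i
dark=f.max(2)<60
for n,u,v in(('round',376,228),('sq',151,233),('blue',335,249),('orange',385,272),('purple',417,226)):
    ce,a,m=blob(dark,u,v,11); print(n,ce,a,np.round(ray(c,*ce,.0336),4), 'depth z',np.median(P[m][:,2]).round(4))
ce,a,m=blob((hsv[...,0]<8)&(hsv[...,1]>150),177,166,18); print('cup',ray(c,*ce,.069))
# reader top
m=(P[...,2]>.075)&(P[...,2]<.095)&(P[...,0]>.4); n,l,s,ce=cv2.connectedComponentsWithStats(m.astype(np.uint8)); i=1+np.argmax(s[1:,4])
q=P[l==i][:,:2]; (x,y),wh,ang=cv2.minAreaRect((q*1000).astype(np.float32)); print('reader',x,y,wh,ang)
# plate top
m=(P[...,2]>.055)&(P[...,2]<.072); k=np.zeros(m.shape,bool);k[205:230,250:325]=1
q=P[m&k][:,:2]; print('plate',len(q),cv2.minAreaRect((q*1000).astype(np.float32)),q.min(0),q.max(0))
img=c['frame'][170:300,230:440]; cv2.imwrite('pics/crop.png',cv2.resize(img,None,fx=3.8,fy=3.8)[...,::-1])
E
```

```text
bench z [ 0.28833497 -0.50657689 -0.00192666] [ 0.86910647 -0.5041301  -0.00332046]
round [380.33333333 226.33333333] 3 [ 0.491  -0.2975  0.0336] depth z 0.0342
sq [149.62962963 232.53240741] 216 [0.4549 0.3465 0.0336] depth z 0.034Traceback (most recent call last):
  File "<stdin>", line 9, in <module>
  File "<stdin>", line 6, in blob
    return _wrapfunc(a, 'argmax', axis=axis, out=out, **kwds)
    return bound(*args, **kwds)
ValueError: attempt to get argmax of an empty sequence
```

```bash
python3 - <<'E'
from h import *
c=cam('top'); P=pts(c); f=c['frame'].astype(int); hsv=cv2.cvtColor(c['frame'],cv2.COLOR_RGB2HSV)
def blob(m,u,v,r):
    k=np.zeros(m.shape,bool);k[v-r:v+r+1,u-r:u+r+1]=1
    n,l,s,ce=cv2.connectedComponentsWithStats((m&k).astype(np.uint8)); i=1+np.argmax(s[1:,4]); return ce[i],s[i,4],l==i
dark=f.max(2)<100
for n,u,v in(('round',376,228),('sq',151,233),('blue',335,249),('orange',385,272),('purple',417,226)):
    ce,a,m=blob(dark,u,v,11); print(n,f[v,u],ce,a,np.round(ray(c,*ce,.0336),4), 'depth z',np.median(P[m][:,2]).round(4))
ce,a,m=blob((hsv[...,0]<8)&(hsv[...,1]>150),177,166,18); print('cup',ray(c,*ce,.069))
m=(P[...,2]>.075)&(P[...,2]<.095)&(P[...,0]>.4); n,l,s,ce=cv2.connectedComponentsWithStats(m.astype(np.uint8)); i=1+np.argmax(s[1:,4])
q=P[l==i][:,:2]; (x,y),wh,ang=cv2.minAreaRect((q*1000).astype(np.float32)); print('reader',x,y,wh,ang)
m=(P[...,2]>.055)&(P[...,2]<.072); k=np.zeros(m.shape,bool);k[205:230,250:325]=1
q=P[m&k][:,:2]; print('plate',len(q),cv2.minAreaRect((q*1000).astype(np.float32)),q.min(0),q.max(0))
img=c['frame'][170:300,230:440]; cv2.imwrite('pics/crop.png',cv2.resize(img,None,fx=3.8,fy=3.8)[...,::-1])
E
```

```text
round [65 61 64] [376.13488372 227.41860465] 215 [ 0.4877 -0.2858  0.0336] depth z 0.0335
sq [51 50 50] [149.5530303  232.53409091] 264 [0.4549 0.3467 0.0336] depth z 0.0338
blue [69 68 69] [335.03755869 248.2629108 ] 213 [ 0.4262 -0.172   0.0336] depth z 0.0335
orange [56 54 55] [385.47945205 272.0913242 ] 219 [ 0.3642 -0.3138  0.0336] depth z 0.0332
purple [58 55 54] [417.55660377 225.38207547] 212 [ 0.4968 -0.4018  0.0336] depth z 0.0334
cup [0.64203099 0.27100749 0.069     ]
reader 715.344970703125 -25.990509033203125 (240.99119567871094, 261.5704345703125) 2.50610613822937
plate 236 ((503.859130859375, -35.375587463378906), (11.5469331741333, 148.33529663085938), 2.864271640777588) [ 0.49505449 -0.10940316] [0.51299121 0.03845345]
```

View pics/crop.png

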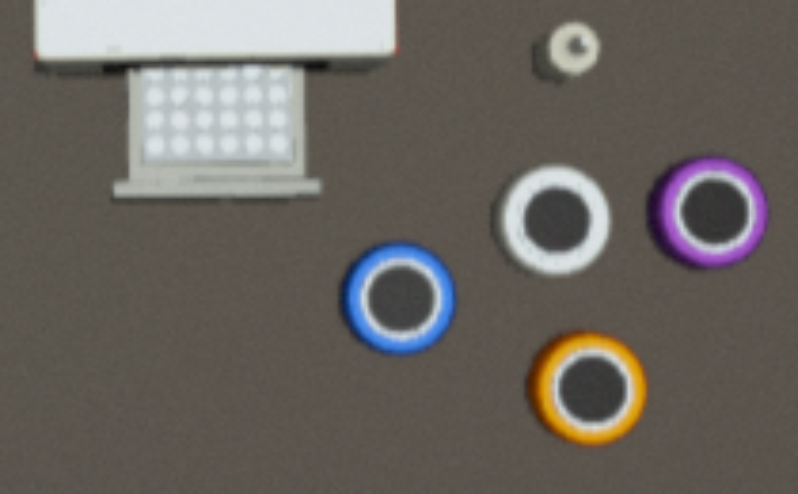

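White, at (556,220) in the crop, is the plain white puck, so it is the round pad. The others have coloured bodies. Its window is at (0.488, -0.286). The reader is at (0.715, -0.026) with yaw 2.6°, and the tray is about 86 mm out. I'll move above the front of the tray with the fingers shut.

Request:
servo_tool(series=[[[-0.715, -0.848, 0, 0, 0, -0.14, 0], [-0.715, -0.848, 0, 0, 0, -0.14, 0], [-0.715, -0.848, 0, 0, 0, -0.14, 0], [-0.715, -0.848, 0, 0, 0, -0.14, 0], [-0.715, -0.848, 0, 0, 0, -0.14, 0], [-0.715, -0.848, 0, 0, 0, -0.14, 0], [-0.715, -0.848, 0, 0, 0, -0.14, 0], [-0.715, -0.848, 0, 0, 0, -0.14, 0], [-0.715, -0.848, 0, 0, 0, -0.14, 0], [-0.715, -0.848, 0, 0, 0, -0.14, 0], [-0.715, -0.848, 0, 0, 0, -0.14, 0], [-0.715, -0.848, 0, 0, 0, -0.14, 0]]], grip_force=5)

```text
time_s: 1.2
tool_pos: [0.3501, 0.2832, 0.2412]
tool_rot: [180.0, -0.0, -177.4]
force: [0.7, -0.3, 0.2]
grip_width: 0.015
grasp_force: 0.0
```

```bash
cat >> h.py <<'E'
def go(x,y,z,yaw=-177.4):
    o=get_obs(); R=Ro.from_euler('xyz',o['tool_rot'],degrees=True)
    T=Ro.from_euler('xyz',[180,0,yaw],degrees=True)
    d=R.inv().apply(np.array([x,y,z])-o['tool_pos']); w=(R.inv()*T).as_rotvec()
    print(o['time_s'],np.round(o['tool_pos'],4),np.round(o['tool_rot'],2),np.round(o['force'],2),o['grip_width'],np.round(o['qpos'],1))
    print('move',np.round(d/.3,3),np.round(w/np.pi,4))
E
python3 -c "
from h import *
go(.45,-.037,.24)"
```

```text
1.2 [0.3501 0.2832 0.2412] [ 179.98   -0.   -177.41] [ 0.65 -0.26  0.17] 0.014990280516923232 [-47.4  -6.2   4.7 110.    0.5  76.1  49.7]
move [-0.284 -1.081  0.004] [ 0.0001 -0.     -0.0001]
```

Request:
servo_tool(series=[[[-0.28, -1, 0, 0, 0, 0, 0], [-0.28, -1, 0, 0, 0, 0, 0], [-0.28, -1, 0, 0, 0, 0, 0], [-0.28, -1, 0, 0, 0, 0, 0], [-0.28, -1, 0, 0, 0, 0, 0], [-0.28, -1, 0, 0, 0, 0, 0], [-0.28, -1, 0, 0, 0, 0, 0], [-0.28, -1, 0, 0, 0, 0, 0], [-0.28, -1, 0, 0, 0, 0, 0], [-0.28, -1, 0, 0, 0, 0, 0], [-0.28, -1, 0, 0, 0, 0, 0], [-0.28, -1, 0, 0, 0, 0, 0]]])

```text
time_s: 2.2
tool_pos: [0.4474, -0.0119, 0.241]
tool_rot: [-180.0, -0.0, -177.3]
force: [0.2, 0.1, -0.4]
grip_width: 0.0
grasp_force: 0.0
```

```bash
python3 - <<'E'
from h import *
go(.45,-.038,.054)
o=get_obs(); c=cam('wrist'); cv2.imwrite('pics/w1.png',c['frame'][...,::-1])
E
```

```text
2.2 [ 0.4474 -0.0119  0.241 ] [-1.800e+02 -3.000e-02 -1.773e+02] [ 0.22  0.07 -0.41] 4.0800263885768504e-05 [-32.3  -8.4  27.9 111.1   4.   76.4  87.1]
move [-0.005 -0.087  0.623] [-0.     -0.0002  0.0005]
```

View pics/w1.png

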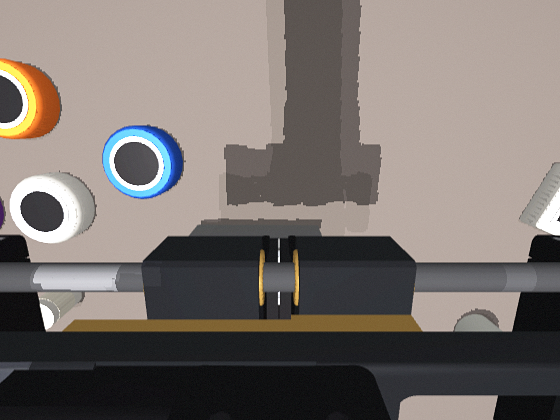

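The wrist view shows the shut fingers just in front of the tray plate (around (260,228)), with nothing in the way below. I'll go down.

Request:
servo_tool(series=[[[-0.005, -0.087, 0.3, 0, 0, 0, 0], [-0.005, -0.087, 0.4, 0, 0, 0, 0], [-0.005, -0.087, 0.5, 0, 0, 0, 0], [-0.005, -0.087, 0.56, 0, 0, 0, 0], [-0.005, -0.087, 0.6, 0, 0, 0, 0], [-0.005, -0.087, 0.623, 0, 0, 0, 0], [-0.005, -0.087, 0.623, 0, 0, 0, 0], [-0.005, -0.087, 0.623, 0, 0, 0, 0], [-0.005, -0.087, 0.623, 0, 0, 0, 0]]])

```text
time_s: 3.0
tool_pos: [0.4519, -0.0395, 0.0561]
tool_rot: [180.0, 0.2, -177.5]
force: [-0.5, -0.1, 0.0]
grip_width: 0.0004
grasp_force: 0.0
```

Request:
servo_tool(series=[[[-0.03, 0, 0, 0, 0, 0, 0], [-0.06, 0, 0, 0, 0, 0, 0], [-0.09, 0, 0, 0, 0, 0, 0], [-0.11, 0, 0, 0, 0, 0, 0], [-0.13, 0, 0, 0, 0, 0, 0], [-0.15, 0, 0, 0, 0, 0, 0], [-0.17, 0, 0, 0, 0, 0, 0], [-0.19, 0, 0, 0, 0, 0, 0], [-0.21, 0, 0, 0, 0, 0, 0], [-0.21, 0, 0, 0, 0, 0, 0]]])

```text
time_s: 3.83
tool_pos: [0.5145, -0.0374, 0.0543]
tool_rot: [-180.0, 0.1, -177.5]
force: [0.1, 0.6, -0.3]
grip_width: 0.0004
grasp_force: 0.0
```

Request:
servo_tool(series=[[[-0.02, 0, 0, 0, 0, 0, 0], [-0.04, 0, 0, 0, 0, 0, 0], [-0.06, 0, 0, 0, 0, 0, 0], [-0.08, 0, 0, 0, 0, 0, 0], [-0.1, 0, 0, 0, 0, 0, 0], [-0.12, 0, 0, 0, 0, 0, 0], [-0.135, 0, 0, 0, 0, 0, 0], [-0.15, 0, 0, 0, 0, 0, 0], [-0.16, 0, 0, 0, 0, 0, 0], [-0.17, 0, 0, 0, 0, 0, 0]]])

```text
time_s: 4.67
tool_pos: [0.5643, -0.0353, 0.0542]
tool_rot: [-180.0, -0.0, -177.5]
force: [-2.8, -0.4, -1.7]
grip_width: 0.0005
grasp_force: 1.4
```

```bash
cat > tray.py <<'E'
from h import *
go(.575,-.033,.054)
c=cam('top'); P=pts(c); x0,y0,a=.7153,-.026,np.radians(2.6)
X=(P[...,0]-x0)*np.cos(a)+(P[...,1]-y0)*np.sin(a); Y=-(P[...,0]-x0)*np.sin(a)+(P[...,1]-y0)*np.cos(a)
m=(P[...,2]>.055)&(P[...,2]<.072)&(abs(Y)<.08)&(X>-.25)&(X<-.118)&(abs(Y)>.03)
print('plate n',m.sum(),'X centre',np.median(X[m]),'range',np.percentile(X[m],[2,98]),'Y',Y[m].min(),Y[m].max())
E
python3 tray.py
```

```text
4.6667 [ 0.5643 -0.0353  0.0542] [-1.7999e+02 -2.0000e-02 -1.7754e+02] [-2.8  -0.42 -1.68] 0.0004988855592662617 [-26.   19.6  31.3 107.8 -12.1  55.9 103.2]
move [-0.036  0.006  0.001] [-0.     -0.0001 -0.0008]
  return _methods._mean(a, axis=axis, dtype=dtype,
  ret = ret.dtype.type(ret / rcount)
Traceback (most recent call last):
  File "tray.py", line 6, in <module>
    print('plate n',m.sum(),'X centre',np.median(X[m]),'range',np.percentile(X[m],[2,98]),'Y',Y[m].min(),Y[m].max())
                                                               ~~~~~~~~~~~~~^^^^^^^^^^^^^
IndexError: index -1 is out of bounds for axis 0 with size 0
```

The arm hides the plate, but a force of -2.8 N in x (the tray's friction) shows the push has hold. I'll go on in small steps until the stop raises the force.

Request:
servo_tool(series=[[[-0.007, 0, 0, 0, 0, 0, 0], [-0.014, 0, 0, 0, 0, 0, 0], [-0.02, 0, 0, 0, 0, 0, 0], [-0.024, 0, 0, 0, 0, 0, 0], [-0.028, 0, 0, 0, 0, 0, 0]]])

```text
time_s: 5.13
tool_pos: [0.5716, -0.0349, 0.0544]
tool_rot: [180.0, -0.1, -177.5]
force: [-9.1, -0.4, 4.6]
grip_width: 0.0004
grasp_force: 4.2
```

Request:
servo_tool(series=[[[-0.003, 0, 0, 0, 0, 0, 0], [-0.006, 0, 0, 0, 0, 0, 0], [-0.009, 0, 0, 0, 0, 0, 0]]])

```text
time_s: 5.38
tool_pos: [0.5716, -0.0349, 0.0543]
tool_rot: [179.9, -0.5, -177.6]
force: [-15.8, -0.4, 10.9]
grip_width: 0.0001
grasp_force: 7.8
```

The tray is at its stop: x stays at 0.5716 while the force rises to 16 N. I'll back off and lift.

Request:
servo_tool(series=[[[0.05, 0, 0, 0, 0, 0, 0], [0.13, 0, 0, 0, 0, 0, 0], [0.2, 0, 0, 0, 0, 0, 0], [0.2, 0, 0, 0, 0, 0, 0], [0.2, 0, -0.12, 0, 0, 0, 0], [0.2, 0, -0.24, 0, 0, 0, 0], [0.2, 0, -0.35, 0, 0, 0, 0], [0.2, 0, -0.35, 0, 0, 0, 0]]])

```text
time_s: 6.05
tool_pos: [0.5214, -0.0373, 0.1672]
tool_rot: [179.9, 0.9, -177.5]
force: [1.9, -1.2, 0.4]
grip_width: 0.0004
grasp_force: 0.0
```

```bash
sed -i 's/^go.*/go(.488,-.286,.16)/' tray.py; python3 tray.py 2>&1 | tail -4
```

```text
6.05 [ 0.5214 -0.0373  0.1672] [ 179.9     0.9  -177.53] [ 1.91 -1.22  0.43] 0.0004322641802163149 [-30.3   5.3  33.5 108.4  -3.4  66.3  96.8]
move [ 0.147 -0.824  0.02 ] [ 0.0005  0.005  -0.0007]
plate n 21 X centre -0.12626565725527064 range [-0.13196593 -0.12102893] Y 0.06443943323415913 0.07824118786196586
```

The top view puts the plate centre at -126 mm, which is exactly home. Next I'll go above the round pad.

Request:
servo_tool(series=[[[0.147, -0.824, 0.02, 0, 0.005, 0, 0], [0.147, -0.824, 0.02, 0, 0.005, 0, 0], [0.147, -0.824, 0.02, 0, 0.005, 0, 0], [0.147, -0.824, 0.02, 0, 0.005, 0, 0], [0.147, -0.824, 0.02, 0, 0.005, 0, 0], [0.147, -0.824, 0.02, 0, 0.005, 0, 0], [0.147, -0.824, 0.02, 0, 0.005, 0, 0], [0.147, -0.824, 0.02, 0, 0.005, 0, 0], [0.147, -0.824, 0.02, 0, 0.005, 0, 0], [0.147, -0.824, 0.02, 0, 0.005, 0, 0]]])

```text
time_s: 6.93
tool_pos: [0.4828, -0.2843, 0.1528]
tool_rot: [179.9, -0.9, -177.4]
force: [0.2, 0.1, 1.2]
grip_width: 0.0008
grasp_force: 0.0
```

```bash
python3 - <<'E'
from h import *
go(.488,-.286,.083)
o=get_obs(); c=cam('wrist'); M=np.array(c['mount']); R=Ro.from_euler('xyz',o['tool_rot'],degrees=True).as_matrix()
c['rotation']=R@M[:3,:3]; c['origin']=np.array(o['tool_pos'])+R@M[:3,3]
cv2.imwrite('pics/w2.png',c['frame'][...,::-1])
P=pts(c); d=c['frame'].max(2)
# predicted pixel of the window
v=c['rotation'].T@(np.array([.488,-.286,.0336])-c['origin']); print('pixel',c['fx']*v[0]/v[2]+c['cx'],c['fy']*v[1]/v[2]+c['cy'])
s=cam('scene'); v=s['rotation'].T@(np.array([.488,-.286,.0336])-s['origin']); print('scene px',s['fx']*v[0]/v[2]+s['cx'],s['fy']*v[1]/v[2]+s['cy'])
z=dict(np.load('scene0.npz',allow_pickle=True)); g=z['frame'][180:196,160:184].max(2)<100
n,l,st,ce=cv2.connectedComponentsWithStats(g.astype(np.uint8)); i=1+np.argmax(st[1:,4]); print(st[i],ce[i]+[160,180],ray(s,*(ce[i]+[160,180]),.0336))
E
```

```text
6.9333 [ 0.4828 -0.2843  0.1528] [ 179.95   -0.89 -177.38] [0.22 0.14 1.24] 0.0008332082994900354 [-10.5  14.1  43.7 103.2 -10.   67.5 128.9]
move [-0.021 -0.006  0.233] [ 0.0003 -0.0049  0.0001]
pixel 276.6344183995478 217.37940018556662
scene px 169.77422511784863 183.1226352263307
[  1   0  18  10 150] [169.74       184.05333333] [ 0.49120673 -0.28500951  0.0336    ]
```

View pics/w2.png

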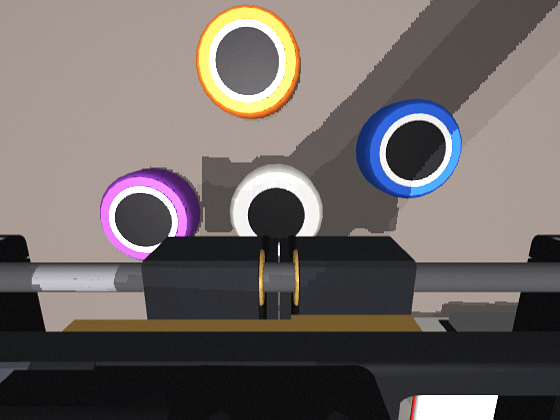

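The wrist view shows the white puck's window at (276,210), directly under the fingers, as predicted, and the scene view agrees (0.490, -0.285). I'll go down to 3 cm.

Request:
servo_tool(series=[[[-0.02, -0.006, 0.05, 0, -0.005, 0, 0], [-0.02, -0.006, 0.1, 0, -0.005, 0, 0], [-0.02, -0.006, 0.15, 0, -0.005, 0, 0], [-0.02, -0.006, 0.19, 0, -0.005, 0, 0], [-0.02, -0.006, 0.22, 0, -0.005, 0, 0], [-0.02, -0.006, 0.233, 0, -0.005, 0, 0], [-0.02, -0.006, 0.233, 0, -0.005, 0, 0], [-0.02, -0.006, 0.233, 0, -0.005, 0, 0], [-0.02, -0.006, 0.233, 0, -0.005, 0, 0]]])

```text
time_s: 7.78
tool_pos: [0.4874, -0.2881, 0.0841]
tool_rot: [-180.0, 0.1, -177.5]
force: [-0.2, -0.1, 0.2]
grip_width: 0.0008
grasp_force: 0.0
```

```bash
python3 -c "
from h import *
go(.4885,-.286,.083)"
```

```text
7.7833 [ 0.4874 -0.2881  0.0841] [-1.7997e+02  8.0000e-02 -1.7753e+02] [-0.15 -0.05  0.23] 0.0007753960645757046 [ -8.   19.1  42.1 106.8 -14.8  59.5 132.6]
move [-0.004  0.007  0.004] [-0.0002  0.0004 -0.0007]
```

Within 2 mm, so I'll hold here for three seconds.

Request:
servo_tool(series=[[[-0.004, 0.006, 0.003, 0, 0, 0, 0], [-0.004, 0.006, 0.003, 0, 0, 0, 0], [-0.004, 0.006, 0.003, 0, 0, 0, 0], [-0.004, 0.006, 0.003, 0, 0, 0, 0], [-0.004, 0.006, 0.003, 0, 0, 0, 0], [-0.004, 0.006, 0.003, 0, 0, 0, 0], [-0.004, 0.006, 0.003, 0, 0, 0, 0], [-0.004, 0.006, 0.003, 0, 0, 0, 0], [-0.004, 0.006, 0.003, 0, 0, 0, 0], [-0.004, 0.006, 0.003, 0, 0, 0, 0], [-0.004, 0.006, 0.003, 0, 0, 0, 0], [-0.004, 0.006, 0.003, 0, 0, 0, 0]]])

```text
time_s: 8.78
tool_pos: [0.4879, -0.2859, 0.0824]
tool_rot: [180.0, 0.0, -177.5]
force: [-0.4, -0.4, 0.4]
grip_width: 0.0007
grasp_force: 0.0
```

Request:
servo_tool(series=[[[0, 0, 0, 0, 0, 0, 0], [0, 0, 0, 0, 0, 0, 0], [0, 0, 0, 0, 0, 0, 0], [0, 0, 0, 0, 0, 0, 0], [0, 0, 0, 0, 0, 0, 0], [0, 0, 0, 0, 0, 0, 0], [0, 0, 0, 0, 0, 0, 0], [0, 0, 0, 0, 0, 0, 0], [0, 0, 0, 0, 0, 0, 0], [0, 0, 0, 0, 0, 0, 0], [0, 0, 0, 0, 0, 0, 0], [0, 0, 0, 0, 0, 0, 0]]])

```text
time_s: 9.78
tool_pos: [0.4879, -0.2859, 0.0825]
tool_rot: [180.0, 0.0, -177.5]
force: [1.0, -0.6, 0.3]
grip_width: 0.0004
grasp_force: 0.0
```

Request:
servo_tool(series=[[[0, 0, 0, 0, 0, 0, 0], [0, 0, 0, 0, 0, 0, 0], [0, 0, 0, 0, 0, 0, 0], [0, 0, 0, 0, 0, 0, 0], [0, 0, 0, 0, 0, 0, 0], [0, 0, 0, 0, 0, 0, 0], [0, 0, 0, 0, 0, 0, 0], [0, 0, 0, 0, 0, 0, 0], [0, 0, 0, 0, 0, 0, 0], [0, 0, 0, 0, 0, 0, 0], [0, 0, 0, 0, 0, 0, 0], [0, 0, 0, 0, 0, 0, 0]]])

```text
time_s: 10.78
tool_pos: [0.4879, -0.2859, 0.0825]
tool_rot: [180.0, 0.0, -177.5]
force: [0.5, -0.1, -0.1]
grip_width: 0.0004
grasp_force: 0.0
```

```bash
python3 tray.py 2>&1 | tail -4; python3 -c "
from h import *
c=cam('top');cv2.imwrite('pics/end.png',c['frame'][...,::-1])"
```

```text
10.7833 [ 0.4879 -0.2859  0.0825] [ 180.      0.   -177.53] [ 0.51 -0.09 -0.13] 0.0004143571579596325 [ -8.2  19.2  42.  106.9 -14.9  59.4 132.4]
move [-0.    -0.    -0.258] [ 0.      0.     -0.0007]
plate n 163 X centre -0.12621682087743044 range [-0.13205175 -0.12013515] Y -0.07801652103681146 0.07827150697549624
```

View pics/end.png

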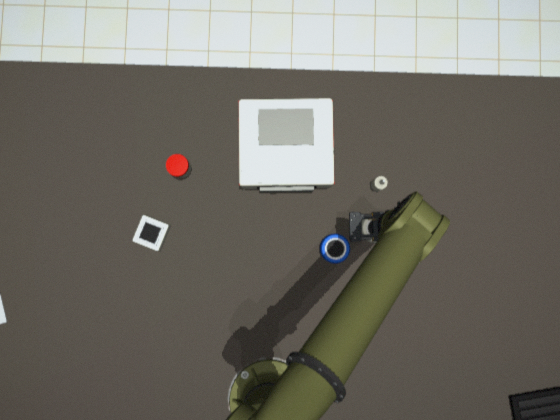

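The tray plate is flush with the reader at (287,187). The cup (177,166) and dropper (380,183) have not moved, and the fingers are over the round pad. I'll hand it in.

```bash
python3 -c "
from h import *
print(env.sign_off())"
```

```text
the job is handed in; nothing more can be done
None
```

The tray is fully home, and the fingertips held about 3 cm above the middle of the round pad for about 3 s and are still there touching nothing; the job was handed in at about 11 s, and no verdict was shown.

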